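# Set out the reference carriers

## Robot

A 6-joint arm with a two-finger parallel gripper is mounted at the origin on a cart in front of the work surface, level with it; the furniture and walls round the work are solid. World frame = base frame: x ahead of the robot, y to its left, z up, the work surface at z = 0. Lengths are in m, angles in degrees, forces in N, time in s.
With the tool pointing down it reaches from about 0.275 to 0.725 m from the base axis. Payload 15.9 kg.
Tool frame: the origin (TCP) lies between the finger pads; the fingertips stand 8 mm ahead of it and the grasp point (between the pads) lies 11 mm behind it; z points along the fingers, y is the line along which they close (so a half turn about z gives the same grasp; the last joint's range is limited). The gripper opens to 85 mm and grips with 20 to 120 N. Pads are 22 mm wide; open, the fingers measure 114 mm over their backs; the gripper's body (76 mm by 85 mm) begins 54 mm behind the grasp point. The pads swing forward as they close: fully open they stand 13 mm farther back than shut.
Start: joints at [-66.349, 12.198, -1.971, 75.831, 0, 90], TCP at [0.201, -0.458, 0.239] pointing down, gripper open.
Joint ranges: [-170.91, 170.91], [-42.67, 98.43], [-65.05, 77.54], [-120.47, 116.71], [-90, 82.35], [-180, 180]. Speed limits (degrees/s): [108.29, 108.29, 136.94, 147.25, 180, 180].

## Interface

Orientations are given as a 3x3 rotation matrix whose columns are the frame's x, y, z axes.
In Python, from rig import readout, read_camera, workorder gives the robot as it stands.
- The arm moves only by the tool servo_tool, never from a script. Its argument "steps" is one flat list of numbers, 5 for each row, row after row: the opening, from 0 (shut) to 1 (fully open), then the shift along the tool's x, y, z in cm, then the turn about the tool's z in degrees. In form: [fingers, x, y, z, yaw, fingers, x, y, z, yaw, ...]. A call has 1 to 12 rows; each row shifts and turns the commanded pose from where the row before left it, along the tool's axes as they then stand; what a row does not reach is not made up. A row lasts 1/10 s, in which the tool goes at most 50 mm and 8.59 degrees, less where a joint would pass 70% of its speed; a pose out of reach is approached as far as the arm can. A call with a gripper value outside its range is refused whole. The fingers move at their own pace and stop on an object; "newtons" is the grip in N (left out, the last holds). Time passes only in rows, so rows that do not move let the fingers close. It gives the time, the measured TCP pose, the force, the opening and the grip force at its end, in the units of the state.
- readout.read_state(): the state, without advancing time (a new reading comes with each control period).
- read_camera(name): name is "scene" or "side" or "wrist"; returns a dict with "pixels" (420x560x3 uint8, blue, green, red), "camera_matrix" (3x3 intrinsics, pixels), "R" (3x3) and "t" (3): a world point X has camera coordinates R X + t. Camera axes: x right, y down, z forward; pixel columns grow to the right and rows downward; lengths in m; the calibration is good to about 2 mm. The wrist camera is an equidistant fisheye: a pixel r from the principal point sees the ray r / f radians off the axis. A picture is of the moment at which its call begins. There is no depth.
- workorder.job_done(): hands the job in; it is judged then, once.
The state is a dict: "clock": time; "qpos": joint angles; "joint_velocities": joint speeds; "tau": joint torques, N m; "position": TCP position; "ee_rot": TCP orientation; "contact_force": force on the tool from outside, world axes, zero at the start; "wrist_torque": the same for the moment, N m; "grip_width": finger opening in m; "grip_force": force on a finger pad.
Only numpy, scipy, OpenCV 4.12 (cv2) and the standard library are available. Lean on these libraries where they do the work, as an engineer would, in place of code of your own. Each camera call takes 0.05 s, during which the arm holds its last target. There are 200 camera calls.

## Task

Tilt every carrier plate out of the deep storage bin by lifting its tab end from under the lip, and lay the carriers flat, tab up and wholly on the rubber mat. Then pluck a white reference block from the pocket tray for each carrier and put it in the carrier's well. Leave the specimen jar and the petri dish as they stand.

Things in the scene. Friction and masses are not known exactly. Their poses are not given: they have to be found in the camera images.
- bin: grey plastic storage bin, fixed; origin at the centre of its underside; outside 118 (x) x 204 (y) x 62 mm. Three bays side by side along y, centred at y = -67, 0, +67 mm, each 64 mm wide and 112 mm long inside (x = -56 to +56 mm); walls 3 mm, floor top 4 mm above the bench. Side walls, partitions and the +x end wall (robot's side) are 62 mm high, the -x end wall 48 mm.
- bin_lip (a point): middle of the lower edge of the lip that is turned in from the low -x end wall over all bays: 4 mm thick, 44 to 48 mm above the bench, reaching 24 mm in, to this point (bin x = -32 mm). It holds down the carriers' ends: a carrier cannot rise level, but with its tab end lifted to about 0.5 rad it can be drawn out along its own slope, over the high end wall.
- bin_wall (a point): middle of the top of the bin's high end wall (+x end, robot side), 62 mm above the bench; axes as the bin's.
- mat_top (a point): centre of the top of a dark rubber mat, 130 (x) x 230 (y) x 3 mm, fixed on the bench; x and y along its sides.
- tray_top (a point): centre of the top face of a grey pocket tray, 84 x 84 x 12 mm, fixed on the bench; four square pockets, 20 x 20 mm (a millimetre wider at most) and 5 mm deep, centred at x = +-22 mm, y = +-22 mm.
- carrier_1_tab (a point): grip point of carrier 1 (one to each bay, 1 of 3 from the bin's -y; absent: bay empty): on the upright tab, 16 (x) x 10 (y) mm, 50 mm high from the plate's underside, gripped across y. The point is 34 mm above the underside, 30 mm from the plate's middle towards its +x end. z: carrier's up. In the bin its axes lie as the bin's, tab at the high wall. About 0.11 kg.
- carrier_1_well (a point): middle of carrier 1, a loose aluminium plate 96 (x) x 56 (y) x 5 mm with a rim 3 mm wide, 9 mm high over all, round its well of 90 x 50 mm. The point lies on the well floor, 5 mm above the underside; x towards the tab, whose face is at x = +22 mm.
- carrier_2_tab (a point): grip point of carrier 2 (one to each bay, 2 of 3 from the bin's -y; absent: bay empty): on the upright tab, 16 (x) x 10 (y) mm, 50 mm high from the plate's underside, gripped across y. The point is 34 mm above the underside, 30 mm from the plate's middle towards its +x end. z: carrier's up. In the bin its axes lie as the bin's, tab at the high wall. About 0.11 kg.
- carrier_2_well (a point): middle of carrier 2, a loose aluminium plate 96 (x) x 56 (y) x 5 mm with a rim 3 mm wide, 9 mm high over all, round its well of 90 x 50 mm. The point lies on the well floor, 5 mm above the underside; x towards the tab, whose face is at x = +22 mm.
- carrier_3_tab (a point): grip point of carrier 3 (one to each bay, 3 of 3 from the bin's -y; absent: bay empty): on the upright tab, 16 (x) x 10 (y) mm, 50 mm high from the plate's underside, gripped across y. The point is 34 mm above the underside, 30 mm from the plate's middle towards its +x end. z: carrier's up. In the bin its axes lie as the bin's, tab at the high wall. About 0.11 kg.
- carrier_3_well (a point): middle of carrier 3, a loose aluminium plate 96 (x) x 56 (y) x 5 mm with a rim 3 mm wide, 9 mm high over all, round its well of 90 x 50 mm. The point lies on the well floor, 5 mm above the underside; x towards the tab, whose face is at x = +22 mm.
- block_1_mid (a point): centre of reference block 1 (of four alike): loose white ceramic cube-like block, 16 x 16 x 16 mm, about 15 g, sides parallel to its axes; at first in a tray pocket, standing 11 mm out of it.
- block_2_mid (a point): centre of reference block 2 (of four alike): loose white ceramic cube-like block, 16 x 16 x 16 mm, about 15 g, sides parallel to its axes; at first in a tray pocket, standing 11 mm out of it.
- block_3_mid (a point): centre of reference block 3 (of four alike): loose white ceramic cube-like block, 16 x 16 x 16 mm, about 15 g, sides parallel to its axes; at first in a tray pocket, standing 11 mm out of it.
- block_4_mid (a point): centre of reference block 4 (of four alike): loose white ceramic cube-like block, 16 x 16 x 16 mm, about 15 g, sides parallel to its axes; at first in a tray pocket, standing 11 mm out of it.
- jar_aqua: bystander: screw-cap specimen jar, 52 mm wide and 64 mm high, standing behind the bin as the robot sees it; origin at its underside
- petri_1: bystander: petri dish, 60 mm across and 14 mm high, at the front edge before the bin; origin at its underside
Not all that is in view belongs to the job. Leave any blue look-alike of the part that bears carrier_3_tab alone.

How it is judged (in metres and radians):
On the way:
1. every carrier lies flat on the mat (x of carrier_1_well in the frame of mat_top between -0.065 and 0.065 m and y of carrier_1_well in the frame of mat_top between -0.1 and 0.1 m and z of carrier_1_well in the frame of mat_top between 0.002 and 0.008 m and angle between each of carrier_1_well, carrier_2_well, carrier_3_well's own z axis and vertical below 0.06 rad and x of carrier_2_well in the frame of mat_top between -0.065 and 0.065 m and y of carrier_2_well in the frame of mat_top between -0.1 and 0.1 m and z of carrier_2_well in the frame of mat_top between 0.002 and 0.008 m and x of carrier_3_well in the frame of mat_top between -0.065 and 0.065 m and y of carrier_3_well in the frame of mat_top between -0.1 and 0.1 m and z of carrier_3_well in the frame of mat_top between 0.002 and 0.008 m), for 0.2 s.
At the end, for the whole second after the job is handed in: Every carrier that was in the bin lies flat (within 0.06 rad), tab up, on the mat (its middle within 65 mm of the mat's centre along the mat's x and within 100 mm along y), and in the well of each lies at least one reference block (centre within the plate's rim, resting on the well floor) (all of step 1 and ((x of block_1_mid in the frame of carrier_1_well between -0.046 and 0.046 m and y of block_1_mid in the frame of carrier_1_well between -0.026 and 0.026 m and z of block_1_mid in the frame of carrier_1_well between 0.004 and 0.014 m) or (x of block_2_mid in the frame of carrier_1_well between -0.046 and 0.046 m and y of block_2_mid in the frame of carrier_1_well between -0.026 and 0.026 m and z of block_2_mid in the frame of carrier_1_well between 0.004 and 0.014 m) or (x of block_3_mid in the frame of carrier_1_well between -0.046 and 0.046 m and y of block_3_mid in the frame of carrier_1_well between -0.026 and 0.026 m and z of block_3_mid in the frame of carrier_1_well between 0.004 and 0.014 m) or (x of block_4_mid in the frame of carrier_1_well between -0.046 and 0.046 m and y of block_4_mid in the frame of carrier_1_well between -0.026 and 0.026 m and z of block_4_mid in the frame of carrier_1_well between 0.004 and 0.014 m)) and ((x of block_1_mid in the frame of carrier_2_well between -0.046 and 0.046 m and y of block_1_mid in the frame of carrier_2_well between -0.026 and 0.026 m and z of block_1_mid in the frame of carrier_2_well between 0.004 and 0.014 m) or (x of block_2_mid in the frame of carrier_2_well between -0.046 and 0.046 m and y of block_2_mid in the frame of carrier_2_well between -0.026 and 0.026 m and z of block_2_mid in the frame of carrier_2_well between 0.004 and 0.014 m) or (x of block_3_mid in the frame of carrier_2_well between -0.046 and 0.046 m and y of block_3_mid in the frame of carrier_2_well between -0.026 and 0.026 m and z of block_3_mid in the frame of carrier_2_well between 0.004 and 0.014 m) or (x of block_4_mid in the frame of carrier_2_well between -0.046 and 0.046 m and y of block_4_mid in the frame of carrier_2_well between -0.026 and 0.026 m and z of block_4_mid in the frame of carrier_2_well between 0.004 and 0.014 m)) and ((x of block_1_mid in the frame of carrier_3_well between -0.046 and 0.046 m and y of block_1_mid in the frame of carrier_3_well between -0.026 and 0.026 m and z of block_1_mid in the frame of carrier_3_well between 0.004 and 0.014 m) or (x of block_2_mid in the frame of carrier_3_well between -0.046 and 0.046 m and y of block_2_mid in the frame of carrier_3_well between -0.026 and 0.026 m and z of block_2_mid in the frame of carrier_3_well between 0.004 and 0.014 m) or (x of block_3_mid in the frame of carrier_3_well between -0.046 and 0.046 m and y of block_3_mid in the frame of carrier_3_well between -0.026 and 0.026 m and z of block_3_mid in the frame of carrier_3_well between 0.004 and 0.014 m) or (x of block_4_mid in the frame of carrier_3_well between -0.046 and 0.046 m and y of block_4_mid in the frame of carrier_3_well between -0.026 and 0.026 m and z of block_4_mid in the frame of carrier_3_well between 0.004 and 0.014 m))); the robot touches nothing.
It fails at once if the specimen jar is moved by more than 3 cm or tipped (distance of jar_aqua from where it was at the start of the episode above 0.03 m or angle between jar_aqua's own z axis and vertical above 0.5 rad).
It fails at once if the petri dish is moved by more than 3 cm or tipped (distance of petri_1 from where it was at the start of the episode above 0.03 m or angle between petri_1's own z axis and vertical above 0.5 rad).
Of carrier_1, carrier_2, carrier_3 only 2 to 3 are there at a start; the rules pass over those that are not, and their reading is None.
At some moment in a run one of block_1, block_2, block_3, block_4, carrier_1, carrier_2, carrier_3 may be knocked a few centimetres aside while the robot is not near it.
Once in a run the grip may slacken for a moment while it holds something.
It also fails if it takes over 210 s, if anything falls off the work surface, if the arm or the gripper's body presses on something with over 40 N, if the wrist force passes 120 N, or if a joint passes its speed limit or range.

## Working session

There is one attempt and no reset: what is moved stays moved. The work goes in short steps, Python scripts to look and compute and a tool call to move; the robot and the scene stay as the last step left them, time stands still between calls to the robot, and variables do not carry over. Pictures are saved under pics/ and viewed, at most 14 in all, crops included, and the job is handed in when it is done.

Besides the shell and the picture viewer there is one more tool, called after "Emit:" by a JSON object that holds its "name" and its "arguments", one argument or row to a line. servo_tool: Moves the arm, as the interface text tells. Its arguments: {"type":"object","properties":{"steps":{"type":"array"},"newtons":{"type":"number"}},"required":["steps"]}

```bash
ls; mkdir -p pics; python3 - <<'E'
from rig import readout, read_camera
import cv2,numpy as np
s=readout.read_state();print({k:np.round(v,3).tolist() for k,v in s.items()})
a=[read_camera(n) for n in("scene","side")]
for n,c in zip(("scene","side"),a):
    print(n,np.round(c["camera_matrix"],1).tolist(),np.round(c["R"],3).tolist(),np.round(c["t"],3).tolist())
    cv2.imwrite(f"pics/{n}0.png",c["pixels"])
w=read_camera("wrist");cv2.imwrite("pics/wrist0.png",w["pixels"]);print(w["camera_matrix"],w["R"],w["t"])
E
```

```text
pics
{'clock': 0.0, 'qpos': [-66.348, 12.224, -2.007, 75.832, 0.0, 90.0], 'joint_velocities': [-0.025, -0.066, -0.061, 0.042, -0.082, -0.047], 'tau': [-0.002, -68.615, 48.712, 0.017, -0.0, -0.0], 'position': [0.2, -0.458, 0.239], 'ee_rot': [[0.916, 0.401, -0.0], [0.401, -0.916, 0.001], [0.0, -0.001, -1.0]], 'contact_force': [-0.17, -1.351, -0.693], 'wrist_torque': [-0.007, -0.001, 0.019], 'grip_force': 0.0, 'grip_width': 0.085}
scene [[518.9, 0.0, 273.8], [0.0, 518.9, 206.7], [0.0, 0.0, 1.0]] [[-0.734, -0.679, -0.007], [-0.511, 0.559, -0.653], [0.448, -0.476, -0.757]] [0.423, 0.3, 1.069]
side [[402.5, 0.0, 286.0], [0.0, 402.5, 204.8], [0.0, 0.0, 1.0]] [[0.873, -0.488, -0.005], [-0.181, -0.315, -0.932], [0.453, 0.814, -0.363]] [-0.46, 0.174, 0.772]
[[325.1922621    0.         281.57295941]
 [  0.         325.1922621  210.51129355]
 [  0.           0.           1.        ]] [[ 4.01294078e-01 -9.15948977e-01 -7.31637645e-04]
 [-8.69910102e-01 -3.81373416e-01  3.12747074e-01]
 [-2.86739390e-01 -1.24867090e-01 -9.49836161e-01]] [-0.49932288 -0.04053945  0.38062737]
```

View pics/scene0.png

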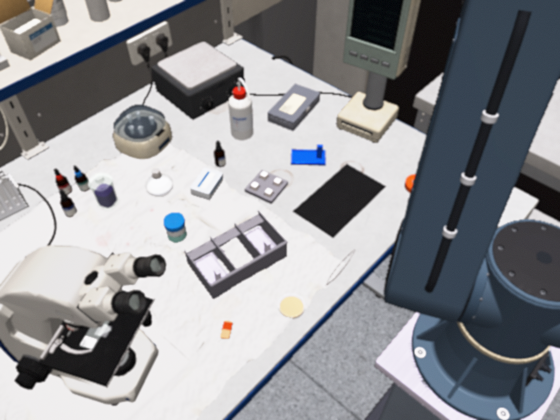

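View pics/side0.png

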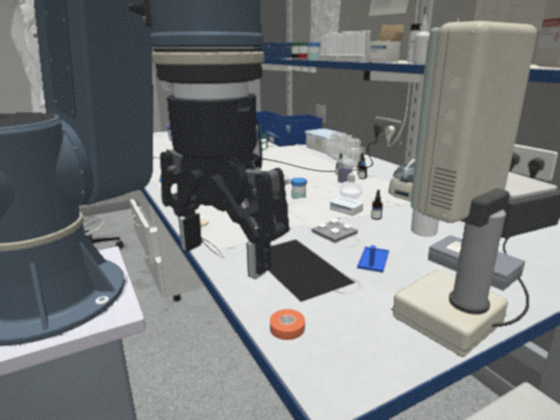

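```bash
cat > h.py <<'E'
import numpy as np,cv2
from rig import readout, read_camera
def ray(c,uv):
    K=np.asarray(c["camera_matrix"]);R=np.asarray(c["R"]);t=np.asarray(c["t"])
    d=np.array([(uv[0]-K[0,2])/K[0,0],(uv[1]-K[1,2])/K[1,1],1.])
    if c.get("fish"):
        r=np.hypot(d[0],d[1]);d=np.array([d[0]/r*np.sin(r),d[1]/r*np.sin(r),np.cos(r)]) if r>1e-9 else d
    return -R.T@t,R.T@d
def plane(c,uv,z):
    o,d=ray(c,uv);return o+d*(z-o[2])/d[2]
def proj(c,X):
    K=np.asarray(c["camera_matrix"]);p=np.asarray(c["R"])@X+np.asarray(c["t"])
    if c.get("fish"):
        r=np.hypot(p[0],p[1]);a=np.arctan2(r,p[2]);m=p[:2]/r*a
    else:m=p[:2]/p[2]
    return m*K[0,0]+K[:2,2]
def cam(n):
    c=dict(read_camera(n));c["fish"]=n=="wrist";return c
def crop(c,u,v,w,h,k,name):
    cv2.imwrite("pics/"+name,cv2.resize(c["pixels"][v:v+h,u:u+w],None,fx=k,fy=k,interpolation=cv2.INTER_CUBIC))
E
python3 - <<'E'
from h import *
c=cam("scene");crop(c,180,130,200,150,4,"crop1.png")
g=c["pixels"]
m=(g.max(2)<50).astype(np.uint8)
m[:150]=0;m[:,:280]=0;m[250:]=0;m[:,400:]=0
cs=max(cv2.findContours(m,0,2)[0],key=cv2.contourArea)
r=cv2.minAreaRect(cs);b=cv2.approxPolyDP(cs,8,True)[:,0]
print(b.tolist());P=np.array([plane(c,p,.003) for p in b]);print(P.round(4).tolist(),P.mean(0))
print("wood petri",plane(c,(291,307),.01),"jar",plane(c,(175,221),.06),"blue",plane(c,(309,157),.005))
E
```

```text
[[348, 166], [295, 210], [331, 235], [382, 187]]
[[0.5298, -0.249, 0.003], [0.5326, -0.0319, 0.003], [0.4148, -0.0308, 0.003], [0.4156, -0.2468, 0.003]] [ 0.47317617 -0.13962134  0.003     ]
wood petri [0.35224552 0.18728301 0.01      ] jar [0.6882986  0.22230659 0.06      ] blue [ 0.63042588 -0.20255246  0.005     ]
```

View pics/crop1.png

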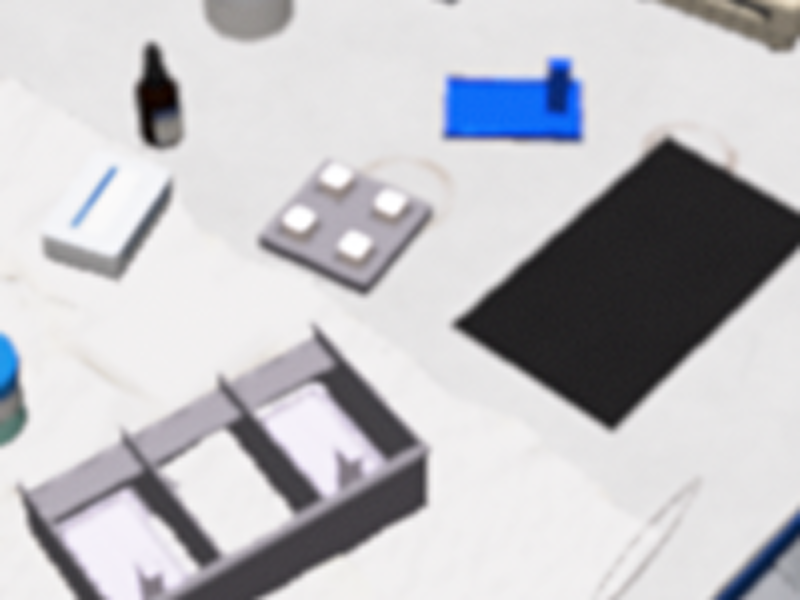

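Carriers are in bay 1 (≈217,276 for the tab) and bay 3 (≈267,247); the middle bay is empty. The blue look-alike at (309,156) is to be left alone. The tray is at (267,185) and the mat at (340,200).

```bash
python3 - <<'E'
from h import *
c=cam("scene");w=cam("wrist")
C=lambda u,v:(180+u/4,130+v/4)
for n,p,z in [("binR near",C(425,450),.062),("binR far",C(316,326),.062),("binL far",C(20,487),.062),("binL near",(213,292),.062),
 ("tray a",C(330,160),.012),("tray b",C(432,212),.012),("tray c",C(366,290),.012),("tray d",C(260,240),.012),
 ("tab3",C(352,455),.054),("tab1",C(150,568),.054),
 ("b",C(338,175),.023),("b",C(392,200),.023),("b",C(356,242),.023),("b",C(300,217),.023)]:
    print(n,np.round(p,1),plane(c,p,z).round(4))
crop(c,180,205,120,90,6,"crop2.png")
E
```

```text
binR near [286.2 242.5] [0.4511 0.0933 0.062 ]
binR far [259.  211.5] [0.5609 0.0684 0.062 ]
binL far [185.  251.8] [0.6016 0.2659 0.062 ]
binL near [213 292] [0.4783 0.2947 0.062 ]
tray a [262.5 170. ] [ 0.6861 -0.0736  0.012 ]
tray b [288. 183.] [ 0.603 -0.084  0.012]
tray c [271.5 202.5] [ 0.5886 -0.0045  0.012 ]
tray d [245. 190.] [0.6692 0.0104 0.012 ]
tab3 [268.  243.8] [0.4835 0.1196 0.054 ]
tab1 [217.5 272. ] [0.5125 0.2506 0.054 ]
b [264.5 173.8] [ 0.6648 -0.0593  0.023 ]
b [278. 180.] [ 0.6228 -0.0665  0.023 ]
b [269.  190.5] [ 0.6147 -0.0233  0.023 ]
b [255.  184.2] [ 0.6568 -0.0148  0.023 ]
```

View pics/crop2.png

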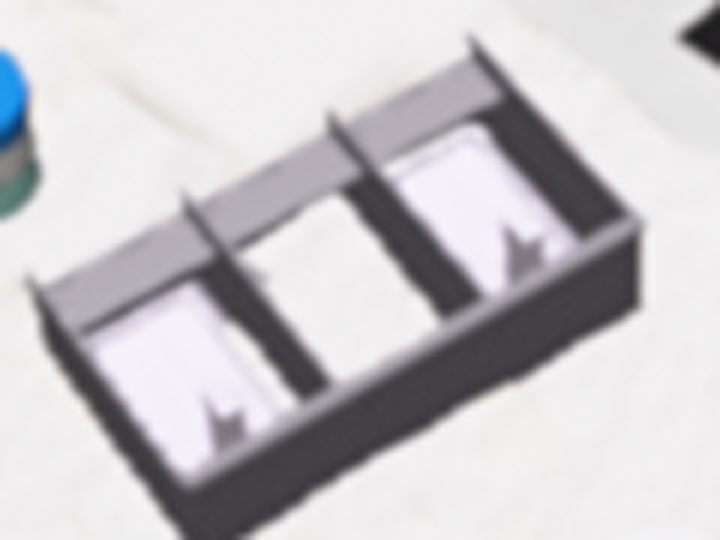

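Emit:
{"name": "servo_tool", "arguments": {
  "steps": [0.3, 0, 0, 0, 7.1, 0.3, 0, 0, 0, 7.1, 0.3, 0, 0, 0, 7.1, 0.3, 0, 0, 0, 7.1, 0.3, 0, 0, 0, 7.1, 0.3, 0.92, -3.67, 0, 0, 0.3, 0.92, -3.67, 0, 0, 0.3, 0.92, -3.67, 0, 0, 0.3, 0.92, -3.67, 0, 0, 0.3, 0.92, -3.67, 0, 0, 0.3, 0.92, -3.67, 0, 0, 0.3, 0.92, -3.67, 0, 0],
  "newtons": 30
}}

```text
clock: 1.5
position: [0.3167, -0.2184, 0.2394]
ee_rot: [[0.979, -0.206, 0.0], [-0.206, -0.979, -0.0], [0.0, 0.0, -1.0]]
contact_force: [0.4, -1.5, -1.1]
grip_width: 0.0257
grip_force: 0.0
```

Emit:
{"name": "servo_tool", "arguments": {
  "steps": [0.3, 0.92, -3.67, 0, 0, 0.3, 0.92, -3.67, 0, 0, 0.3, 0.92, -3.67, 0, 0, 0.3, 0.92, -3.67, 0, 0, 0.3, 0.92, -3.67, 0, 0, 0.3, 0.92, -3.67, 0, 0, 0.3, 0.92, -3.67, 0, 0, 0.3, 0.92, -3.67, 1, 0, 0.3, 0.92, -3.67, 1, 0, 0.3, 0.92, -3.67, 1, 0, 0.3, 0, 0, 1, 0, 0.3, 0, 0, 0, 0]
}}

```text
clock: 2.7
position: [0.4536, 0.0055, 0.2072]
ee_rot: [[0.998, -0.057, 0.002], [-0.057, -0.993, 0.103], [-0.004, -0.103, -0.995]]
contact_force: [-0.5, 0.1, 0.4]
grip_width: 0.0258
grip_force: 0.0
```

```bash
cat > goto.py <<'E'
from h import *
def S():
    s=readout.read_state();R=np.array(s["ee_rot"]);p=np.array(s["position"])
    print("t",round(s["clock"],2),"p",p.round(4),"ang",round(np.degrees(np.arctan2(R[1,0],R[0,0])),1),"F",np.round(s["contact_force"],1),"w",round(s["grip_width"],4),"gf",round(s["grip_force"],1))
    return p,R
def to(x,y,z=None):
    p,R=S();d=np.array([x,y,p[2] if z is None else z])-p
    print("tool cm",(R.T@d*100).round(2))
E
python3 - <<'E'
from goto import *
to(.4835,.1198)
w=cam("wrist");cv2.imwrite("pics/w1.png",w["pixels"])
for X in [(.483,.12,.054),(.51,.251,.054)]:print(proj(w,np.array(X)))
E
```

```text
t 2.7 p [0.4536 0.0055 0.2072] ang -3.3 F [-0.5  0.1  0.4] w 0.0258 gf 0.0
tool cm [  2.34 -11.52   1.19]
[178.9003903  169.67665958]
[ 74.71315571 154.73137886]
```

View pics/w1.png

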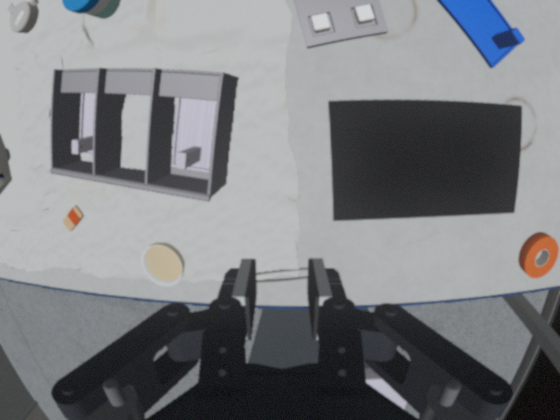

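The wrist view shows bin walls at (55–235, 70–195), tabs at (190,157) and (82,145), and petri at (163,262). The tool is tilted slightly, so I'll see whether it settles.

Emit:
{"name": "servo_tool", "arguments": {
  "steps": [0.3, 0, 0, 0, 0, 0.3, 0, 0, 0, 0, 0.3, 0, 0, 0, 0]
}}

```text
clock: 3.05
position: [0.4543, 0.005, 0.2093]
ee_rot: [[0.998, -0.058, 0.006], [-0.058, -0.993, 0.103], [-0.0, -0.103, -0.995]]
contact_force: [-0.2, 0.5, 0.8]
grip_width: 0.0261
grip_force: 0.0
```

```bash
python3 - <<'E'
from goto import *
to(.4835,.1198);print(np.round(readout.read_state()["qpos"],2))
E
```

```text
t 3.05 p [0.4543 0.005  0.2093] ang -3.3 F [-0.2  0.5  0.8] w 0.0261 gf 0.0
tool cm [  2.25 -11.57   1.2 ]
[ -3.38   7.23 -12.56  70.24   5.93 179.94]
```

Joint 6 hit its limit (180). I'll use the half-turned grasp instead.

Emit:
{"name": "servo_tool", "arguments": {
  "steps": [0.3, 0, 0, 0, -8.5, 0.3, 0, 0, 0, -8.5, 0.3, 0, 0, 0, -8.5, 0.3, 0, 0, 0, -8.5, 0.3, 0, 0, 0, -8.5, 0.3, 0, 0, 0, -8.5]
}}

```text
clock: 3.65
position: [0.4543, 0.005, 0.2092]
ee_rot: [[0.669, 0.744, 0.005], [0.739, -0.665, 0.103], [0.08, -0.065, -0.995]]
contact_force: [0.9, -0.3, 0.0]
grip_width: 0.0258
grip_force: 0.0
```

```bash
python3 - <<'E'
from goto import *
p,R=S();print(R.round(3));print(np.round(readout.read_state()["qpos"],2))
E
```

```text
t 3.65 p [0.4543 0.005  0.2092] ang 47.9 F [ 0.9 -0.3  0. ] w 0.0258 gf 0.0
[[ 0.669  0.744  0.005]
 [ 0.739 -0.665  0.103]
 [ 0.08  -0.065 -0.995]]
[ -3.38   7.24 -12.57  70.24   5.93 128.59]
```

Emit:
{"name": "servo_tool", "arguments": {
  "steps": [0.3, 0, 0, 0, -8.5, 0.3, 0, 0, 0, -8.5, 0.3, 0, 0, 0, -8.5, 0.3, 0, 0, 0, -8.5, 0.3, 0, 0, 0, -8.5, 0.3, 0, 0, 0, -8.5, 0.3, 0, 0, 0, -8.5, 0.3, 0, 0, 0, -8.5, 0.3, 0, 0, 0, -8.5, 0.3, 0, 0, 0, -8.5, 0.3, 0, 0, 0, -8.5, 0.3, 0, 0, 0, -8.5]
}}

```text
clock: 4.85
position: [0.4542, 0.0051, 0.2092]
ee_rot: [[-0.866, 0.499, 0.005], [0.497, 0.862, 0.103], [0.047, 0.092, -0.995]]
contact_force: [0.1, -0.7, -0.3]
grip_width: 0.0257
grip_force: 0.0
```

Emit:
{"name": "servo_tool", "arguments": {
  "steps": [0.3, 0, 0, 0, -8.5, 0.3, 0, 0, 0, -8.5, 0.3, 0, 0, 0, -8.5, 0.3, 0, 0, 0, -8.5, 0.3, 0, 0, 0, -8.5, 0.3, 0, 0, 0, -8.5, 0.3, 0, 0, 0, -8.5, 0.3, 0, 0, 0, -8.5, 0.3, 0, 0, 0, -8.5, 0.3, 0, 0, 0, -8.5, 0.3, 0, 0, 0, -8.5, 0.3, 0, 0, 0, -8.5]
}}

```text
clock: 6.05
position: [0.4543, 0.0051, 0.2092]
ee_rot: [[-0.308, -0.951, 0.005], [-0.946, 0.307, 0.103], [-0.1, 0.027, -0.995]]
contact_force: [0.1, -0.6, -0.5]
grip_width: 0.0257
grip_force: 0.0
```

Emit:
{"name": "servo_tool", "arguments": {
  "steps": [0.3, 0, 0, 0, -8.5, 0.3, 0, 0, 0, -8.5, 0.3, 0, 0, 0, -8.5, 0.3, 0, 0, 0, -8.5, 0.3, 0, 0, 0, -8.5, 0.3, 0, 0, 0, -8.5, 0.3, 0, 0, 0, -8.5, 0.3, 0, 0, 0, -8.5, 0.3, 0, 0, 0, -8.5, 0.3, 0, 0, 0, -8.5, 0.3, 0, 0, 0, -8.5, 0.3, 0, 0, 0, -8.5]
}}

```text
clock: 7.25
position: [0.4542, 0.005, 0.2092]
ee_rot: [[0.995, -0.104, 0.005], [-0.104, -0.989, 0.103], [-0.005, -0.103, -0.995]]
contact_force: [0.5, -0.1, 0.4]
grip_width: 0.0255
grip_force: 0.0
```

Emit:
{"name": "servo_tool", "arguments": {
  "steps": [0.3, 0, 0, 0, -5, 0.3, 0, 0, 0, -3]
}}

```text
clock: 7.45
position: [0.4546, 0.0269, 0.2091]
ee_rot: [[1.0, 0.001, 0.008], [-0.0, -0.996, 0.085], [0.008, -0.085, -0.996]]
contact_force: [0.5, 0.5, 0.7]
grip_width: 0.0258
grip_force: 0.0
```

```bash
python3 - <<'E'
from goto import *
p,R=S();print(R.round(3));print(np.round(readout.read_state()["qpos"],2))
E
```

```text
t 7.45 p [0.4546 0.0269 0.2091] ang -0.0 F [0.5 0.5 0.7] w 0.0258 gf 0.0
[[ 1.     0.001  0.008]
 [-0.    -0.996  0.085]
 [ 0.008 -0.085 -0.996]]
[ 1.1000e-01  6.9500e+00 -1.2830e+01  6.9760e+01  4.8600e+00 -1.7989e+02]
```

Emit:
{"name": "servo_tool", "arguments": {
  "steps": [0.3, 0, 3.5, 0, 0, 0.3, 0, 3.5, 0, 0, 0.3, 0, 3.5, 0, 0]
}}

```text
clock: 7.75
position: [0.4547, -0.0219, 0.2014]
ee_rot: [[0.997, -0.074, 0.009], [-0.074, -0.997, 0.036], [0.007, -0.037, -0.999]]
contact_force: [1.1, 0.4, 0.1]
grip_width: 0.0255
grip_force: 0.0
```

```bash
python3 - <<'E'
from goto import *
p,R=S();print(R.round(3));print(np.round(readout.read_state()["qpos"],2))
E
```

```text
t 7.75 p [ 0.4547 -0.0219  0.2014] ang -4.2 F [1.1 0.4 0.1] w 0.0255 gf 0.0
[[ 0.997 -0.074  0.009]
 [-0.074 -0.997  0.036]
 [ 0.007 -0.037 -0.999]]
[  -4.18    7.21  -13.53   68.87    2.11 -179.94]
```

Emit:
{"name": "servo_tool", "arguments": {
  "steps": [0.3, 0, 3.5, 0, 0, 0.3, 0, 3.2, 0, 0, 0.3, 0, 0, 0, 0]
}}

```text
clock: 8.05
position: [0.453, -0.0525, 0.1994]
ee_rot: [[0.993, -0.121, 0.007], [-0.121, -0.993, 0.006], [0.006, -0.007, -1.0]]
contact_force: [0.7, 0.1, 0.8]
grip_width: 0.0255
grip_force: 0.0
```

```bash
python3 - <<'E'
from goto import *
p,R=S();print(R.round(3));print(np.round(readout.read_state()["qpos"],2))
E
```

```text
t 8.05 p [ 0.453  -0.0525  0.1994] ang -6.9 F [0.7 0.1 0.8] w 0.0255 gf 0.0
[[ 0.993 -0.121  0.007]
 [-0.121 -0.993  0.006]
 [ 0.006 -0.007 -1.   ]]
[  -6.88    7.38  -13.6    68.66    0.4  -179.94]
```

Emit:
{"name": "servo_tool", "arguments": {
  "steps": [0.3, 0, 0, 0, 8.4, 0.3, 0, 0, 0, 8.4, 0.3, 0, 0, 0, 8.4, 0.3, 0, 0, 0, 8.4, 0.3, 0, 0, 0, 8.4, 0.3, 0, 0, 0, 8.4, 0.3, 0, 0, 0, 8.4, 0.3, 0, 0, 0, 8.4, 0.3, 0, 0, 0, 8.4, 0.3, 0, 0, 0, 8.4, 0.3, 0, 0, 0, 8.4, 0.3, 0, 0, 0, 8.4]
}}

```text
clock: 9.25
position: [0.4532, -0.0507, 0.1995]
ee_rot: [[-0.307, -0.952, 0.007], [-0.952, 0.307, 0.007], [-0.009, -0.005, -1.0]]
contact_force: [0.4, -0.4, -0.7]
grip_width: 0.0258
grip_force: 0.0
```

Emit:
{"name": "servo_tool", "arguments": {
  "steps": [0.3, 0, 0, 0, 8.4, 0.3, 0, 0, 0, 8.4, 0.3, 0, 0, 0, 8.4, 0.3, 0, 0, 0, 8.4, 0.3, 0, 0, 0, 8.4, 0.3, 0, 0, 0, 8.4, 0.3, 0, 0, 0, 8.4, 0.3, 0, 0, 0, 8.4, 0.3, 0, 0, 0, 8.4, 0.3, 0, 0, 0, 8.4, 0.3, 0, 0, 0, 0]
}}

```text
clock: 10.35
position: [0.4532, -0.0507, 0.1996]
ee_rot: [[-0.979, 0.203, 0.007], [0.203, 0.979, 0.007], [-0.006, 0.009, -1.0]]
contact_force: [0.4, -0.4, 0.2]
grip_width: 0.0256
grip_force: 0.0
```

Emit:
{"name": "servo_tool", "arguments": {
  "steps": [0.3, 0.12, 3.5, 0, 0, 0.3, 0.12, 3.5, 0, 0, 0.3, 0.12, 3.5, 0, 0, 0.3, 0.12, 3.5, 0, 0, 0.3, 0.12, 3.5, 0, 0, 0.3, 0, 0, 0, 0]
}}

```text
clock: 10.95
position: [0.4827, 0.1252, 0.2008]
ee_rot: [[-0.981, 0.192, 0.007], [0.192, 0.981, 0.008], [-0.006, 0.009, -1.0]]
contact_force: [-0.7, -1.0, 0.6]
grip_width: 0.0251
grip_force: 0.0
```

```bash
python3 - <<'E'
from goto import *
to(.4835,.1198,.06);print(np.round(readout.read_state()["qpos"],2))
w=cam("wrist");c=cam("scene");crop(w,140,100,280,210,2.85,"w2.png");np.save("w2.npy",w)
a=np.array([.978,-.208,0]);l=np.array([.208,.978,0]);C=np.array([.5263,.1796,0])
for n,X in [("tab",C-.067*l-.03*a+[0,0,.054]),("nearR",C-.102*l-.059*a+[0,0,.062]),("farR",C-.102*l+.059*a+[0,0,.062])]:print(n,((proj(w,X)-[140,100])*2.85).round(0))
E
```

```text
t 10.95 p [0.4827 0.1252 0.2008] ang 168.9 F [-0.7 -1.   0.6] w 0.0251 gf 0.0
tool cm [-0.11 -0.65 14.08]
[14.33 12.14 -7.63 69.7   0.35 25.4 ]
tab [383. 279.]
nearR [268. 192.]
farR [280. 531.]
```

View pics/w2.png

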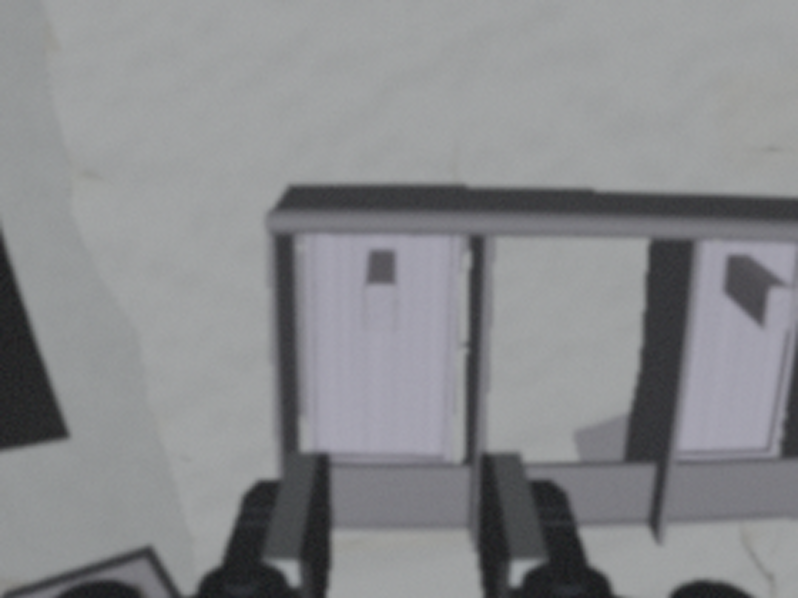

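```bash
python3 - <<'E'
from goto import *
w=np.load("w2.npy",allow_pickle=True).item()
P=lambda u,v,z:plane(w,(140+u/2.85,100+v/2.85),z)
tab=P(382,306,.054);q=[P(270,213,.062),P(700,222,.062),P(476,540,.062),P(482,238,.062)]
print(tab.round(4),[x.round(4) for x in q])
d=q[1]-q[0];print(np.degrees(np.arctan2(d[0],d[1])));d=q[2]-q[3];print(np.degrees(np.arctan2(d[1],d[0])))
E
```

```text
[0.4919 0.1182 0.054 ] [array([0.4537, 0.0914, 0.062 ]), array([0.4815, 0.2218, 0.062 ]), array([0.5794, 0.1336, 0.062 ]), array([0.474 , 0.1529, 0.062 ])]
12.028247674927192
-10.369197330878084
```

Emit:
{"name": "servo_tool", "arguments": {
  "steps": [0.28, -0.25, -0.23, 4, 0, 0.28, -0.25, -0.23, 4, 0, 0.28, -0.25, -0.22, 4, 0, 0.28, 0, 0, 0, 0]
}}

```text
clock: 11.45
position: [0.4861, 0.1128, 0.0771]
ee_rot: [[-0.98, 0.2, 0.0], [0.2, 0.98, 0.005], [0.001, 0.005, -1.0]]
contact_force: [-0.4, -0.5, 1.9]
grip_width: 0.0233
grip_force: 0.0
```

```bash
python3 - <<'E'
from goto import *
to(.490,.1185,.029)
w=cam("wrist");crop(w,140,150,280,210,2.85,"w3.png");np.save("w3.npy",w)
E
```

```text
t 11.45 p [0.4861 0.1128 0.0771] ang 168.5 F [-0.4 -0.5  1.9] w 0.0233 gf 0.0
tool cm [-0.27  0.61  4.81]
```

View pics/w3.png

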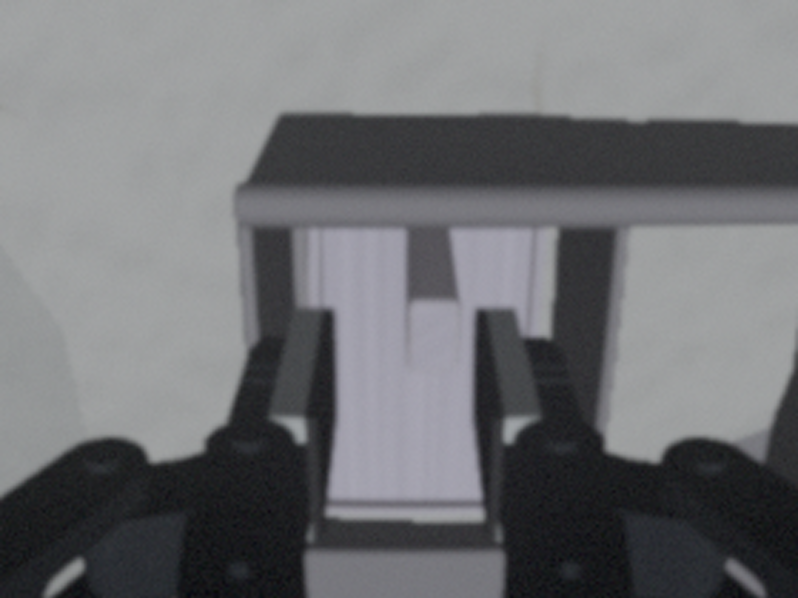

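```bash
python3 - <<'E'
from goto import *
w=np.load("w3.npy",allow_pickle=True).item()
P=lambda u,v,z:plane(w,(140+u/2.85,150+v/2.85),z)
t=P(433,336,.054);print(t,P(404,362,.069));to(t[0],t[1],.029)
E
```

```text
[0.49228115 0.11778991 0.054     ] [0.48835666 0.11279258 0.069     ]
t 11.5 p [0.4876 0.1134 0.0799] ang 168.5 F [ 0.1  0.  -0.3] w 0.0236 gf 0.0
tool cm [-0.36  0.49  5.1 ]
```

Emit:
{"name": "servo_tool", "arguments": {
  "steps": [0.28, -0.3, 0.57, 0, 0, 0.28, 0, 0, 2.5, 0, 0.28, 0, 0, 2.4, 0, 0.28, 0, 0, 0, 0]
}}

```text
clock: 11.9
position: [0.4937, 0.1202, 0.032]
ee_rot: [[-0.98, 0.2, 0.007], [0.2, 0.98, 0.007], [-0.005, 0.008, -1.0]]
contact_force: [-0.8, -0.9, 1.0]
grip_width: 0.0238
grip_force: 0.0
```

Emit:
{"name": "servo_tool", "arguments": {
  "steps": [0.0, 0, 0, 0, 0, 0, 0, 0, 0, 0, 0, 0, 0, 0, 0, 0, 0, 0, 0, 0, 0, 0, 0, 0, 0]
}}

```text
clock: 12.4
position: [0.4948, 0.1203, 0.0339]
ee_rot: [[-0.98, 0.2, 0.01], [0.2, 0.98, 0.008], [-0.008, 0.01, -1.0]]
contact_force: [-2.4, -0.5, 9.9]
grip_width: 0.0096
grip_force: 33.6
```

Emit:
{"name": "servo_tool", "arguments": {
  "steps": [0, 0, 0, -1.1, 0, 0, 0, 0, -1.1, 0, 0, 0, 0, -1.1, 0, 0, 0, 0, -1.1, 0, 0, 0, 0, -1.1, 0, 0, 0, 0, -1, 0, 0, 0, 0, 0, 0]
}}

```text
clock: 13.1
position: [0.4932, 0.1198, 0.0986]
ee_rot: [[-0.98, 0.2, 0.008], [0.2, 0.98, 0.008], [-0.006, 0.01, -1.0]]
contact_force: [1.0, -2.1, -1.1]
grip_width: 0.0092
grip_force: 31.3
```

```bash
python3 - <<'E'
from goto import *
S();c=cam("scene");crop(c,200,170,140,105,5.7,"s4.png")
E
```

```text
t 13.1 p [0.4932 0.1198 0.0986] ang 168.5 F [ 1.  -2.1 -1.1] w 0.0092 gf 31.3
```

View pics/s4.png

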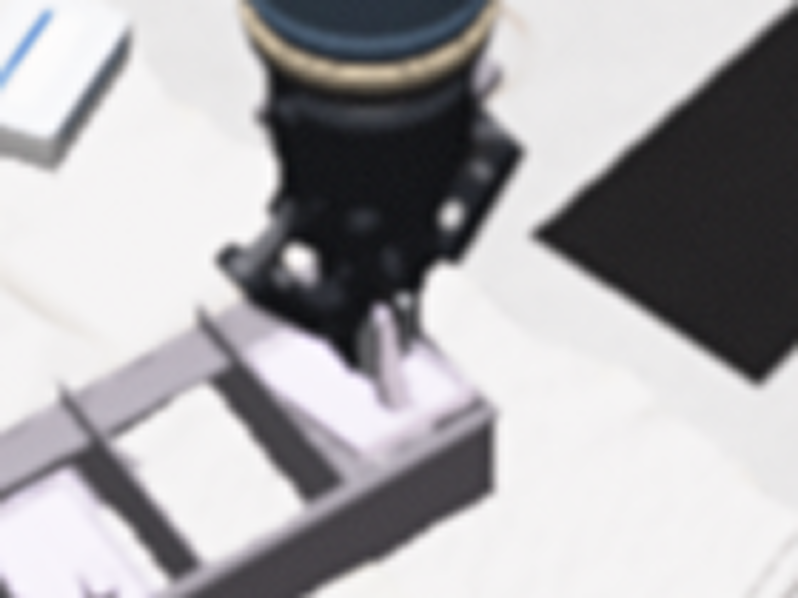

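Emit:
{"name": "servo_tool", "arguments": {
  "steps": [0, 1, 0, -0.5, 0, 0, 1, 0, -0.5, 0, 0, 1, 0, -0.5, 0, 0, 1, 0, -0.6, 0, 0, 1, 0, -0.7, 0, 0, 1, 0, -0.8, 0, 0, 1, 0, -1, 0, 0, 1, 0, -1, 0, 0, 1, 0, -1, 0, 0, 0, 0, 0, 0]
}}

```text
clock: 14.15
position: [0.4041, 0.1375, 0.164]
ee_rot: [[-0.98, 0.2, 0.009], [0.2, 0.98, 0.008], [-0.007, 0.01, -1.0]]
contact_force: [0.6, 1.6, -1.3]
grip_width: 0.0093
grip_force: 31.4
```

```bash
python3 - <<'E'
from goto import *
S();c=cam("scene");crop(c,190,150,220,165,3.6,"s5.png")
E
```

```text
t 14.15 p [0.4041 0.1375 0.164 ] ang 168.5 F [ 0.6  1.6 -1.3] w 0.0093 gf 31.4
```

View pics/s5.png

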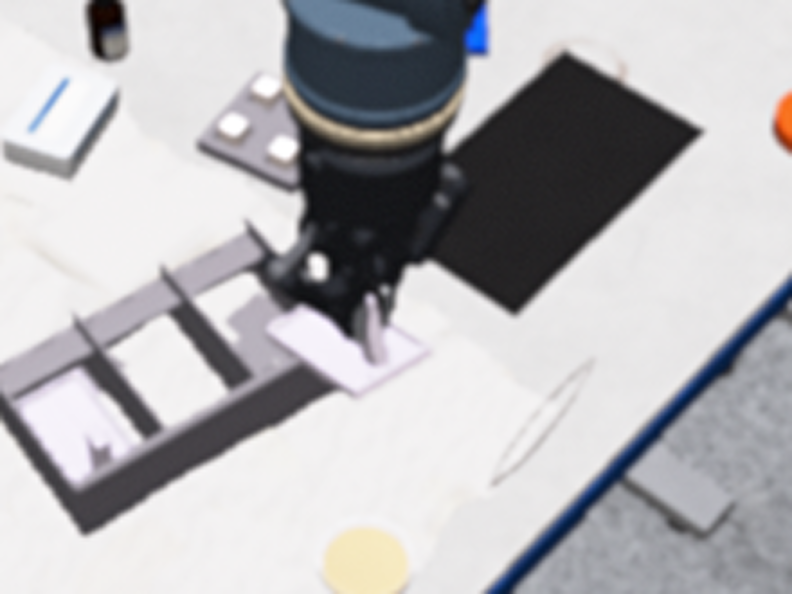

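Emit:
{"name": "servo_tool", "arguments": {
  "steps": [0, 0, 0, 0, -5.75, 0, 0, 0, 0, -5.75, 0, -0.43, -3.7, 0, 0, 0, -0.43, -3.7, 0, 0, 0, -0.43, -3.7, 0, 0, 0, -0.43, -3.7, 0, 0, 0, -0.43, -3.7, 0, 0, 0, -0.43, -3.7, 0, 0, 0, -0.43, -3.7, 0, 0, 0, -0.43, -3.7, 0, 0, 0, -0.43, -3.7, 0, 0, 0, 0, 0, 0, 0]
}}

```text
clock: 15.4
position: [0.4432, -0.1997, 0.1596]
ee_rot: [[-1.0, 0.004, 0.007], [0.005, 1.0, 0.006], [-0.007, 0.006, -1.0]]
contact_force: [0.1, 0.2, -2.0]
grip_width: 0.0095
grip_force: 31.4
```

```bash
python3 - <<'E'
from goto import *
to(.443,-.195,.037)
E
```

```text
t 15.4 p [ 0.4432 -0.1997  0.1596] ang 179.7 F [ 0.1  0.2 -2. ] w 0.0095 gf 31.4
tool cm [ 0.1   0.4  12.26]
```

Emit:
{"name": "servo_tool", "arguments": {
  "steps": [0, 0.1, 0.2, 3, 0, 0, 0, 0.2, 3, 0, 0, 0, 0, 2.5, 0, 0, 0, 0, 1, 0, 0, 0, 0, 1, 0, 0, 0, 0, 1, 0, 0, 0, 0, 0.7, 0, 0, 0, 0, 0, 0]
}}

```text
clock: 16.2
position: [0.4431, -0.1912, 0.0385]
ee_rot: [[-1.0, 0.001, 0.008], [0.001, 1.0, 0.007], [-0.008, 0.007, -1.0]]
contact_force: [-0.1, -0.4, -1.4]
grip_width: 0.0094
grip_force: 32.9
```

```bash
python3 - <<'E'
from goto import *
S();c=cam("side");s=cam("scene");v=np.hstack([cv2.resize(x["pixels"][q[1]:q[1]+105,q[0]:q[0]+100],None,fx=4,fy=4) for x,q in((c,(250,210)),(s,(310,140)))]);cv2.imwrite("pics/s6.png",v)
E
```

```text
t 16.2 p [ 0.4431 -0.1912  0.0385] ang 180.0 F [-0.1 -0.4 -1.4] w 0.0094 gf 32.9
```

View pics/s6.png

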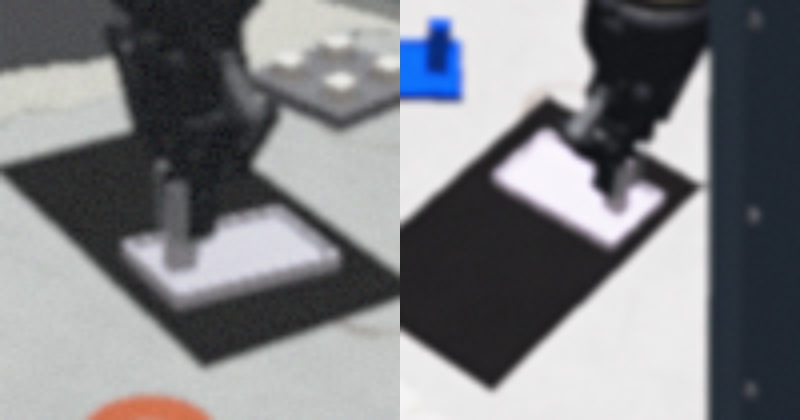

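Emit:
{"name": "servo_tool", "arguments": {
  "steps": [0, 0, 0, 0.3, 0, 0, 0, 0, 0.2, 0, 0, 0, 0, 0, 0]
}}

```text
clock: 16.6
position: [0.4431, -0.1911, 0.0336]
ee_rot: [[-1.0, 0.001, 0.008], [0.001, 1.0, 0.007], [-0.008, 0.007, -1.0]]
contact_force: [-1.2, -0.1, 3.4]
grip_width: 0.0095
grip_force: 16.9
```

Emit:
{"name": "servo_tool", "arguments": {
  "steps": [0, 0, 0, 0.2, 0, 0, 0, 0, 0, 0]
}}

```text
clock: 16.8
position: [0.4435, -0.191, 0.0325]
ee_rot: [[-1.0, 0.001, 0.009], [0.001, 1.0, 0.007], [-0.009, 0.007, -1.0]]
contact_force: [-5.5, 5.2, 22.5]
grip_width: 0.0096
grip_force: 30.6
```

Emit:
{"name": "servo_tool", "arguments": {
  "steps": [0.3, 0, 0, -0.1, 0, 0.3, 0, 0, 0, 0, 0.3, 0, 0, 0, 0, 0.3, 0, 0, -4, 0, 0.3, 0, 0, -4, 0, 0.3, 0, 0, -4, 0, 0.3, 0, 0, -4, 0, 0.3, 0, 0, 0, 5.75, 0.3, 0, 0, 0, 5.75]
}}

```text
clock: 17.7
position: [0.4423, -0.1925, 0.1935]
ee_rot: [[-0.979, 0.204, 0.009], [0.204, 0.979, 0.006], [-0.008, 0.008, -1.0]]
contact_force: [-0.1, 0.2, 0.1]
grip_width: 0.0254
grip_force: 0.0
```

```bash
python3 - <<'E'
from goto import *
to(.515,.2495,.2)
c=cam("side");crop(c,250,200,140,105,4,"s7.png")
s=cam("scene");g=s["pixels"]
# carrier on mat: bright region inside mat area
m=(g.min(2)>170).astype(np.uint8);m[:,:330]=0;m[:165]=0;m[215:]=0;m[:,385:]=0
E
```

```text
t 17.7 p [ 0.4423 -0.1925  0.1935] ang 168.2 F [-0.1  0.2  0.1] w 0.0254 gf 0.0
tool cm [ 1.9  44.76 -0.3 ]
```

View pics/s7.png

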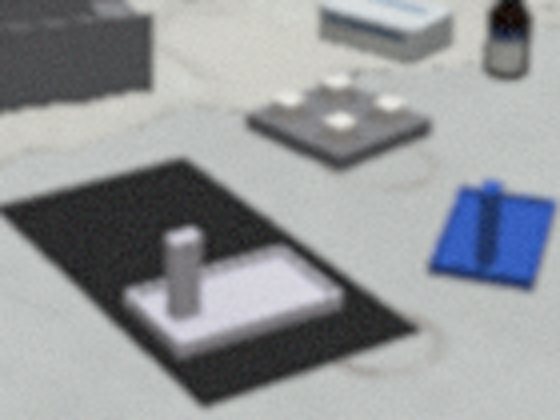

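Emit:
{"name": "servo_tool", "arguments": {
  "steps": [0.28, 0.16, 3.73, 0, 0, 0.28, 0.16, 3.73, 0, 0, 0.28, 0.16, 3.73, 0, 0, 0.28, 0.16, 3.73, 0, 0, 0.28, 0.16, 3.73, 0, 0, 0.28, 0.16, 3.73, 0, 0, 0.28, 0.16, 3.73, 0, 0, 0.28, 0.16, 3.73, 0, 0, 0.28, 0.16, 3.73, 0, 0, 0.28, 0.16, 3.73, 0, 0, 0.28, 0.16, 3.73, 0, 0, 0.28, 0.16, 3.73, 0, 0]
}}

```text
clock: 19.0
position: [0.5123, 0.2517, 0.1956]
ee_rot: [[-0.98, 0.197, 0.007], [0.197, 0.98, 0.007], [-0.005, 0.008, -1.0]]
contact_force: [1.0, -0.1, 0.1]
grip_width: 0.0237
grip_force: 0.0
```

Emit:
{"name": "servo_tool", "arguments": {
  "steps": [0.28, 0, 0, 4, 0, 0.28, 0, 0, 4, 0, 0.28, 0, 0, 3, 0, 0.28, 0, 0, 0, 0]
}}

```text
clock: 19.4
position: [0.5106, 0.2498, 0.082]
ee_rot: [[-0.98, 0.197, 0.001], [0.197, 0.98, 0.004], [-0.0, 0.004, -1.0]]
contact_force: [0.2, 0.1, 0.4]
grip_width: 0.0238
grip_force: 0.0
```

```bash
python3 - <<'E'
from goto import *
to(.515,.2495,.08)
w=cam("wrist");crop(w,140,150,280,210,2.85,"w8.png");np.save("w8.npy",w)
E
```

```text
t 19.4 p [0.5106 0.2498 0.082 ] ang 168.6 F [0.2 0.1 0.4] w 0.0238 gf 0.0
tool cm [-0.43  0.06  0.2 ]
```

View pics/w8.png

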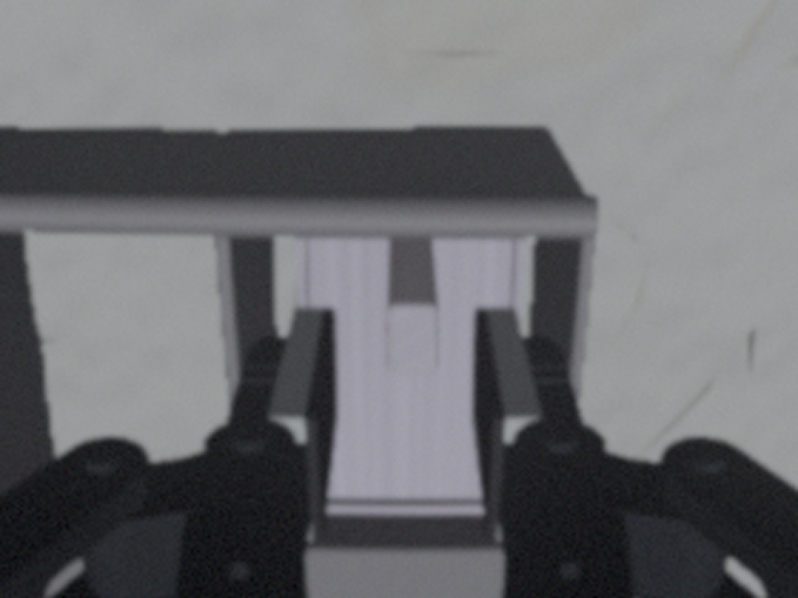

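Tab 1 is at (412,339) in the crop, nearly centred between the fingers.

Emit:
{"name": "servo_tool", "arguments": {
  "steps": [0.28, -0.28, 0.15, 0, 0, 0.28, 0, 0, 2.6, 0, 0.28, 0, 0, 2.5, 0, 0.28, 0, 0, 0, 0, 0, 0, 0, 0, 0, 0, 0, 0, 0, 0, 0, 0, 0, 0, 0, 0, 0, 0, 0, 0, 0, 0, 0, 0, 0]
}}

```text
clock: 20.35
position: [0.5176, 0.2525, 0.0369]
ee_rot: [[-0.98, 0.2, 0.01], [0.2, 0.98, 0.008], [-0.008, 0.01, -1.0]]
contact_force: [-2.3, -2.8, 9.2]
grip_width: 0.0092
grip_force: 35.0
```

Emit:
{"name": "servo_tool", "arguments": {
  "steps": [0, 0, 0, -1.1, 0, 0, 0, 0, -1.1, 0, 0, 0, 0, -1.1, 0, 0, 0, 0, -1.1, 0, 0, 0, 0, -1.1, 0, 0, 0, 0, -1, 0, 0, 0, 0, 0, 0]
}}

```text
clock: 21.05
position: [0.5164, 0.2521, 0.1018]
ee_rot: [[-0.98, 0.2, 0.008], [0.2, 0.98, 0.008], [-0.006, 0.01, -1.0]]
contact_force: [-3.1, -0.0, 0.6]
grip_width: 0.0093
grip_force: 31.3
```

Emit:
{"name": "servo_tool", "arguments": {
  "steps": [0, 1, 0, -0.5, 0, 0, 1, 0, -0.5, 0, 0, 1, 0, -0.5, 0, 0, 1, 0, -0.6, 0, 0, 1, 0, -0.7, 0, 0, 1, 0, -0.8, 0, 0, 1, 0, -1, 0, 0, 1, 0, -1, 0, 0, 1, 0, -1, 0, 0, 0, 0, 0, 0]
}}

```text
clock: 22.05
position: [0.4271, 0.27, 0.1673]
ee_rot: [[-0.98, 0.199, 0.009], [0.199, 0.98, 0.008], [-0.007, 0.01, -1.0]]
contact_force: [0.5, -0.6, -1.8]
grip_width: 0.009
grip_force: 31.1
```

```bash
python3 - <<'E'
from goto import *
to(.443,-.085)
c=cam("scene");np.save("s9.npy",c)
E
```

```text
t 22.05 p [0.4271 0.27   0.1673] ang 168.5 F [ 0.5 -0.6 -1.8] w 0.009 gf 31.1
tool cm [ -8.64 -34.47  -0.29]
```

Emit:
{"name": "servo_tool", "arguments": {
  "steps": [0, 0, 0, 0, -5.75, 0, 0, 0, 0, -5.75, 0, -0.14, -3.5, 0, 0, 0, -0.14, -3.5, 0, 0, 0, -0.14, -3.5, 0, 0, 0, -0.14, -3.5, 0, 0, 0, -0.14, -3.5, 0, 0, 0, -0.14, -3.5, 0, 0, 0, -0.14, -3.5, 0, 0, 0, -0.14, -3.5, 0, 0, 0, -0.14, -3.5, 0, 0, 0, -0.14, -3.5, 0, 0]
}}

```text
clock: 23.3
position: [0.4411, -0.0824, 0.1628]
ee_rot: [[-1.0, 0.001, 0.007], [0.001, 1.0, 0.007], [-0.007, 0.007, -1.0]]
contact_force: [0.5, 0.4, -1.7]
grip_width: 0.0098
grip_force: 31.1
```

Emit:
{"name": "servo_tool", "arguments": {
  "steps": [0, 0, 0, 3, 0, 0, 0, 0, 3, 0, 0, 0, 0, 2.5, 0, 0, 0, 0, 1, 0, 0, 0, 0, 1, 0, 0, 0, 0, 1, 0, 0, 0, 0, 0.7, 0, 0, 0, 0, 0, 0]
}}

```text
clock: 24.1
position: [0.4425, -0.0799, 0.0413]
ee_rot: [[-1.0, 0.001, 0.008], [0.001, 1.0, 0.007], [-0.008, 0.007, -1.0]]
contact_force: [0.3, -1.2, 0.6]
grip_width: 0.0093
grip_force: 33.8
```

Emit:
{"name": "servo_tool", "arguments": {
  "steps": [0, 0, 0, 0.3, 0, 0, 0, 0, 0.2, 0, 0, 0, 0, 0, 0]
}}

```text
clock: 24.4
position: [0.4426, -0.0798, 0.0368]
ee_rot: [[-1.0, 0.001, 0.008], [0.001, 1.0, 0.007], [-0.008, 0.007, -1.0]]
contact_force: [-3.0, 0.7, 8.6]
grip_width: 0.0089
grip_force: 35.7
```

Emit:
{"name": "servo_tool", "arguments": {
  "steps": [0, 0, 0, 0.2, 0, 0, 0, 0, 0, 0]
}}

```text
clock: 24.6
position: [0.4431, -0.0798, 0.0357]
ee_rot: [[-1.0, 0.001, 0.01], [0.001, 1.0, 0.007], [-0.01, 0.007, -1.0]]
contact_force: [-8.9, 3.3, 30.7]
grip_width: 0.0095
grip_force: 40.1
```

Emit:
{"name": "servo_tool", "arguments": {
  "steps": [0.33, 0, 0, -0.1, 0, 0.33, 0, 0, 0, 0, 0.33, 0, 0, 0, 0, 0.33, 0, 0, -4, 0, 0.33, 0, 0, -4, 0, 0.33, 0, 0, -4, 0, 0.33, -3.6, 0.8, -2, 0, 0.33, -3.6, 0.8, 0, 0, 0.33, -3.6, 0.8, 0, 0, 0.33, -3.6, 0.8, 0, 0, 0.33, -3.6, 0.8, 0, -5, 0.33, 0, 0, 0, -5]
}}

```text
clock: 25.8
position: [0.6241, -0.0398, 0.1751]
ee_rot: [[-0.984, -0.177, 0.007], [-0.177, 0.984, 0.008], [-0.008, 0.006, -1.0]]
contact_force: [-1.2, -0.7, -1.0]
grip_width: 0.0279
grip_force: 0.0
```

```bash
python3 - <<'E'
from goto import *
p,R=S()
w=cam("wrist");np.save("w10.npy",w);c=cam("scene")
def blobs(c,x0,reg):
    g=c["pixels"].astype(int);return g
for n,c_ in(("w",w),("s",c)):
    pass
cv2.imwrite("pics/s10.png",np.hstack([cv2.resize(w["pixels"],(400,300)),cv2.resize(c["pixels"][140:245,240:380],(400,300))]))
E
```

```text
t 25.8 p [ 0.6241 -0.0398  0.1751] ang -169.8 F [-1.2 -0.7 -1. ] w 0.0279 gf 0.0
```

View pics/s10.png

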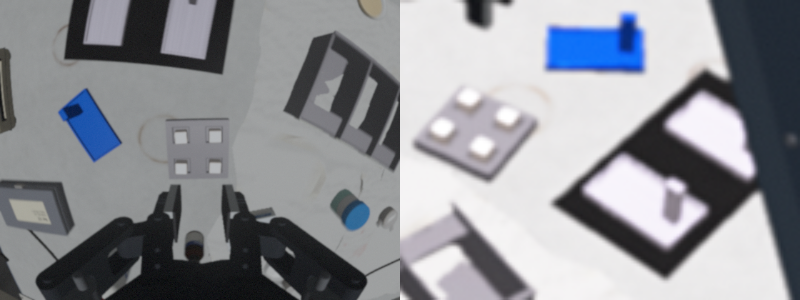

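```bash
cat > blk.py <<'E'
from goto import *
def blocks(w,near=(.64,-.041),z=.023):
    g=cv2.GaussianBlur(w["pixels"],(3,3),0).min(2);c=proj(w,np.array([*near,.012]));u,v=int(c[0]),int(c[1]);r=48
    s=g[v-r:v+r,u-r:u+r];th,m=cv2.threshold(s,0,255,cv2.THRESH_OTSU);m=cv2.threshold(s,max(th,185),255,0)[1]
    n,_,st,ce=cv2.connectedComponentsWithStats(m);out=[]
    for i in range(1,n):
        if 40<st[i,4]<900: out.append(plane(w,ce[i]+[u-r,v-r],z));print(st[i].tolist(),(ce[i]+[u-r,v-r]).round(1),out[-1].round(4))
    return out
E
python3 - <<'E'
from blk import *
w=np.load("w10.npy",allow_pickle=True).item()
blocks(w)
g=w["pixels"].min(2);print(g[186:196,252].tolist(),g[212,276],g[150,276])
E
```

```text
[176, 178, 181, 179, 180, 181, 180, 181, 181, 180] 132 148
```

```bash
sed -i 's/max(th,185)/163/' blk.py; python3 - <<'E'
from blk import *
w=np.load("w10.npy",allow_pickle=True).item()
B=blocks(w)
c=cam("scene");c["pixels"]
for b in B[:2]: to(b[0],b[1],.022)
E
```

```text
[66, 26, 15, 15, 222] [301. 191.] [ 0.6177 -0.0218  0.023 ]
[17, 28, 16, 15, 222] [252.5 192.9] [ 0.6272 -0.0651  0.023 ]
[66, 71, 15, 13, 185] [300.8 234.9] [ 0.6604 -0.0134  0.023 ]
[18, 72, 15, 13, 190] [253. 236.] [ 0.6695 -0.0583  0.023 ]
t 25.95 p [ 0.621  -0.0409  0.1762] ang -170.1 F [-0.2  0.1 -0.3] w 0.0283 gf 0.0
tool cm [ 0.11  1.84 15.43]
t 25.95 p [ 0.621  -0.0409  0.1762] ang -170.1 F [-0.2  0.1 -0.3] w 0.0283 gf 0.0
tool cm [-0.08 -2.59 15.41]
```

Emit:
{"name": "servo_tool", "arguments": {
  "steps": [0.33, 0.05, 1.85, 3, -1.5, 0.33, 0, 0, 4, 0, 0.33, 0, 0, 3.5, 0, 0.33, 0, 0, 0, 0]
}}

```text
clock: 26.35
position: [0.6147, -0.0221, 0.0681]
ee_rot: [[-0.981, -0.196, 0.0], [-0.196, 0.981, 0.007], [-0.002, 0.007, -1.0]]
contact_force: [-1.0, 0.1, -0.8]
grip_width: 0.0286
grip_force: 0.0
```

```bash
python3 - <<'E'
from blk import *
w=cam("wrist");np.save("w11.npy",w)
for b in blocks(w,(.617,-.022)): to(b[0],b[1],.022)
p,R=S();print(proj(w,p+R@[0,0,.008]))
E
```

```text
[38, 48, 24, 21, 493] [280.3 248.9] [ 0.6186 -0.0214  0.023 ]
t 26.4 p [ 0.6163 -0.0222  0.071 ] ang -168.7 F [-1.1  0.4  0.3] w 0.0282 gf 0.0
tool cm [-0.21 -0.    4.9 ]
t 26.4 p [ 0.6163 -0.0222  0.071 ] ang -168.7 F [-1.1  0.4  0.3] w 0.0282 gf 0.0
[280.13081419 278.84412475]
```

Emit:
{"name": "servo_tool", "arguments": {
  "steps": [0.33, -0.2, 0, 2.5, 0, 0.33, 0, 0, 2, 0, 0.33, 0, 0, 0.15, 0, 0.33, 0, 0, 0, 0, 0.05, 0, 0, 0, 0, 0.05, 0, 0, 0, 0, 0.05, 0, 0, 0, 0, 0.05, 0, 0, 0, 0],
  "newtons": 35
}}

```text
clock: 27.2
position: [0.6218, -0.0215, 0.0278]
ee_rot: [[-0.98, -0.198, 0.01], [-0.198, 0.98, 0.007], [-0.012, 0.005, -1.0]]
contact_force: [-1.1, -1.0, 8.2]
grip_width: 0.014
grip_force: 34.0
```

Emit:
{"name": "servo_tool", "arguments": {
  "steps": [0.05, 0, 0, -1, 0, 0.05, 0, 0, -2, 0, 0.05, 0, 0, -3, 0, 0.05, 0, 0, -3, 0, 0.05, 0, 0, 0, 0]
}}

```text
clock: 27.7
position: [0.6224, -0.0221, 0.1213]
ee_rot: [[-0.98, -0.198, 0.015], [-0.198, 0.98, 0.007], [-0.016, 0.004, -1.0]]
contact_force: [0.5, -0.2, 0.9]
grip_width: 0.014
grip_force: 34.1
```

```bash
python3 - <<'E'
from blk import *
p,R=S();w=cam("wrist");np.save("w12.npy",w)
blocks(w,(.64,-.041))
s=cam("scene");np.save("s12.npy",s)
# carriers on mat
g=s["pixels"].min(2);m=((g>150)).astype(np.uint8);poly=np.array([proj(s,np.array([x,y,.003])) for x,y in((.535,-.25),(.535,-.03),(.412,-.03),(.412,-.25))]).astype(np.int32)
k=np.zeros_like(m);cv2.fillConvexPoly(k,poly,1);m&=k
n,_,st,ce=cv2.connectedComponentsWithStats(m)
for i in range(1,n):
    if st[i,4]>100: print(st[i],ce[i],plane(s,ce[i],.009))
g=w["pixels"];cv2.imwrite("pics/s12.png",cv2.resize(np.hstack([g[170:380,180:380],s["pixels"][130:340,200:400]]),None,fx=2,fy=2))
E
```

```text
t 27.7 p [ 0.6224 -0.0221  0.1213] ang -168.6 F [ 0.5 -0.2  0.9] w 0.014 gf 34.1
[11, 24, 18, 18, 303] [224.6 207.8] [ 0.6269 -0.0647  0.023 ]
[12, 76, 17, 15, 246] [225.2 258. ] [ 0.6694 -0.0585  0.023 ]
[64, 83, 26, 13, 338] [281.5 264. ] [ 0.6655 -0.0128  0.023 ]
[333 173  29  29 415] [348.08674699 185.40963855] [ 0.48217327 -0.18619338  0.009     ]
[304 194  43  32 663] [324.90497738 209.49622926] [ 0.47454839 -0.08021595  0.009     ]
```

View pics/s12.png

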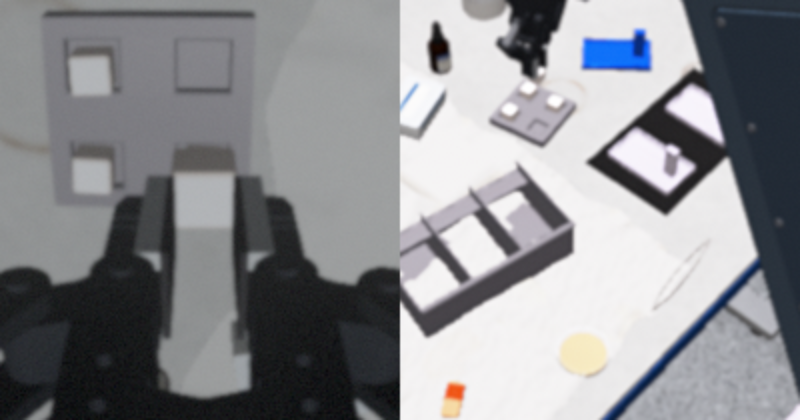

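Emit:
{"name": "servo_tool", "arguments": {
  "steps": [0.05, 3.58, -0.75, 0, 0, 0.05, 3.58, -0.75, 0, 0, 0.05, 3.58, -0.75, 0, 0, 0.05, 3.58, -0.75, 0, 0, 0.05, 0, 0, 3, 0, 0.05, 0, 0, 3, 0, 0.05, 0, 0, 2, 0, 0.05, 0, 0, 0.5, 0, 0.05, 0, 0, 0, 0]
}}

```text
clock: 28.7
position: [0.4853, -0.0791, 0.0283]
ee_rot: [[-0.98, -0.198, 0.006], [-0.198, 0.98, 0.007], [-0.007, 0.006, -1.0]]
contact_force: [-0.3, 0.2, 0.1]
grip_width: 0.014
grip_force: 38.5
```

Emit:
{"name": "servo_tool", "arguments": {
  "steps": [0.05, 0, 0, 0.2, 0, 0.05, 0, 0, 0, 0]
}}

```text
clock: 28.9
position: [0.486, -0.0791, 0.0274]
ee_rot: [[-0.98, -0.199, 0.007], [-0.199, 0.98, 0.007], [-0.009, 0.006, -1.0]]
contact_force: [-4.0, 1.1, 8.5]
grip_width: 0.014
grip_force: 39.6
```

Emit:
{"name": "servo_tool", "arguments": {
  "steps": [0.33, 0, 0, 0, 0, 0.33, 0, 0, 0, 0, 0.33, 0, 0, 0, 0, 0.33, 0, 0, -3, 0, 0.33, 0, 0, -4, 0, 0.33, -3.5, -0.35, 0, 0, 0.33, -3.5, -0.35, 0, 0, 0.33, -3.5, -0.35, 0, 0, 0.33, -3.5, -0.35, 0, 0, 0.33, 0, 0, 2.5, 0, 0.33, 0, 0, 0, 0]
}}

```text
clock: 30.0
position: [0.6246, -0.0651, 0.07]
ee_rot: [[-0.98, -0.199, 0.003], [-0.199, 0.98, 0.008], [-0.004, 0.007, -1.0]]
contact_force: [-1.4, -0.6, -0.5]
grip_width: 0.0279
grip_force: 0.0
```

```bash
python3 - <<'E'
from blk import *
w=cam("wrist");np.save("w13.npy",w)
for b in blocks(w,(.627,-.065)): to(b[0],b[1],.024)
E
```

```text
[37, 45, 24, 22, 493] [279.8 245.1] [ 0.627 -0.065  0.023]
t 30.05 p [ 0.6243 -0.0652  0.0716] ang -168.5 F [-0.4  0.1  0.3] w 0.0285 gf 0.0
tool cm [-0.24 -0.07  4.76]
```

Emit:
{"name": "servo_tool", "arguments": {
  "steps": [0.33, -0.2, 0, 2.5, 0, 0.33, 0, 0, 2, 0, 0.33, 0, 0, 0.1, 0, 0.33, 0, 0, 0, 0, 0.05, 0, 0, 0, 0, 0.05, 0, 0, 0, 0, 0.05, 0, 0, 0, 0, 0.05, 0, 0, 0, 0]
}}

```text
clock: 30.85
position: [0.6288, -0.0648, 0.029]
ee_rot: [[-0.98, -0.198, 0.009], [-0.198, 0.98, 0.007], [-0.011, 0.005, -1.0]]
contact_force: [-3.0, -1.0, 8.6]
grip_width: 0.0136
grip_force: 34.2
```

Emit:
{"name": "servo_tool", "arguments": {
  "steps": [0.05, 0, 0, -1, 0, 0.05, 0, 0, -2, 0, 0.05, 0, 0, -3, 0, 0.05, 0, 0, -3, 0, 0.05, 0, 0, 0, 0]
}}

```text
clock: 31.35
position: [0.6298, -0.0656, 0.1228]
ee_rot: [[-0.98, -0.199, 0.015], [-0.199, 0.98, 0.006], [-0.016, 0.003, -1.0]]
contact_force: [0.4, 0.0, -0.5]
grip_width: 0.0135
grip_force: 34.1
```

```bash
python3 - <<'E'
from blk import *
to(.488,-.191,.03)
s=cam("scene");np.save("s14.npy",s)
g=s["pixels"].min(2);m=((g>150)).astype(np.uint8);poly=np.array([proj(s,np.array([x,y,.003])) for x,y in((.535,-.25),(.535,-.03),(.412,-.03),(.412,-.25))]).astype(np.int32)
k=np.zeros_like(m);cv2.fillConvexPoly(k,poly,1);m&=k
for q in cv2.findContours(m,0,2)[0]:
    if cv2.contourArea(q)>100:
        b=cv2.boxPoints(cv2.minAreaRect(q));print(b.round(0).tolist(),[plane(s,x,.009)[:2].round(3).tolist() for x in b])
E
```

```text
t 31.35 p [ 0.6298 -0.0656  0.1228] ang -168.5 F [ 0.4  0.  -0.5] w 0.0135 gf 34.1
tool cm [16.53 -9.5   8.99]
[[304.0, 207.0], [316.0, 189.0], [348.0, 211.0], [336.0, 229.0]] [[0.521, -0.051], [0.538, -0.119], [0.429, -0.117], [0.415, -0.051]]
[[332.0, 184.0], [342.0, 169.0], [368.0, 186.0], [359.0, 201.0]] [[0.517, -0.162], [0.532, -0.223], [0.442, -0.22], [0.429, -0.162]]
```

Emit:
{"name": "servo_tool", "arguments": {
  "steps": [0.05, 3.3, -1.9, 0, 0, 0.05, 3.3, -1.9, 0, 0, 0.05, 3.3, -1.9, 0, 0, 0.05, 3.3, -1.9, 0, 0, 0.05, 3.3, -1.9, 0, 0, 0.05, 0, 0, 3, 0, 0.05, 0, 0, 3, 0, 0.05, 0, 0, 2, 0, 0.05, 0, 0, 0.5, 0, 0.05, 0, 0, 0, 0]
}}

```text
clock: 32.4
position: [0.4846, -0.1904, 0.0298]
ee_rot: [[-0.98, -0.199, 0.006], [-0.198, 0.98, 0.008], [-0.008, 0.006, -1.0]]
contact_force: [0.2, 0.5, -0.4]
grip_width: 0.0135
grip_force: 43.2
```

Emit:
{"name": "servo_tool", "arguments": {
  "steps": [0.05, 0, 0, 0.3, 0, 0.05, 0, 0, 0, 0]
}}

```text
clock: 32.6
position: [0.4855, -0.1905, 0.0282]
ee_rot: [[-0.98, -0.199, 0.008], [-0.199, 0.98, 0.007], [-0.009, 0.005, -1.0]]
contact_force: [-5.8, 2.3, 19.2]
grip_width: 0.0135
grip_force: 45.6
```

Emit:
{"name": "servo_tool", "arguments": {
  "steps": [0.33, 0, 0, 0, 0, 0.33, 0, 0, 0, 0, 0.33, 0, 0, 0, 0, 0.33, 0, 0, -3, 0, 0.33, 0, 0, -4, 0, 0.33, 0, 0, -4, 0, 0.33, 0, 0, -4, 0, 0.33, -2, 3, 0, 0, 0.33, -2, 3, 0, 0, 0.33, -2, 0, 0, 0, 0.33, 0, 0, 0, 0]
}}

```text
clock: 33.7
position: [0.5326, -0.1198, 0.1779]
ee_rot: [[-0.98, -0.201, 0.008], [-0.201, 0.98, 0.007], [-0.009, 0.006, -1.0]]
contact_force: [-0.4, -0.2, 0.8]
grip_width: 0.0278
grip_force: 0.0
```

```bash
python3 - <<'E'
from blk import *
p,R=S();w=cam("wrist");s=cam("side");np.save("w15.npy",w);np.save("sd15.npy",s)
# carriers vs mat in wrist
g=w["pixels"].min(2)
for n,(x,y) in (("c1",(.473,-.080)),("c3",(.473,-.191))):
    u=proj(w,np.array([x,y,.01]));c=tuple(int(v) for v in u)
    m=(g>105).astype(np.uint8);k=np.zeros_like(m);cv2.fillConvexPoly(k,np.array([proj(w,np.array([x+a*.055,y+b*.045,.003])) for a,b in((1,1),(1,-1),(-1,-1),(-1,1))]).astype(np.int32),1);m&=k
    q=max(cv2.findContours(m,0,2)[0],key=cv2.contourArea);b=cv2.boxPoints(cv2.minAreaRect(q))
    P=np.array([plane(w,v,.012) for v in b]);print(n,u.round(0),P[:,:2].round(3).tolist(),P.mean(0).round(3))
    for X in ((.486,y,.0235),(.486,y-.02,.008)): 
        v=proj(w,np.array(X)).astype(int);print("  wrist",v,g[v[1]-2:v[1]+3,v[0]-2:v[0]+3].mean().round(0))
    v=proj(w,np.array((.486,y,.016))).astype(int)
    print(g[v[1],v[0]-30:v[0]+31:3].tolist());print(g[v[1]-30:v[1]+31:3,v[0]].tolist())
    h=s["pixels"].min(2);v=proj(s,np.array((.486,y,.016))).astype(int);print(" side",v,h[v[1]-10:v[1]+11:2,v[0]-18:v[0]+19:3].tolist())
E
```

```text
t 33.7 p [ 0.5326 -0.1198  0.1779] ang -168.4 F [-0.4 -0.2  0.8] w 0.0278 gf 0.0
c1 [335. 138.] [[0.524, -0.109], [0.427, -0.108], [0.425, -0.051], [0.525, -0.049]] [ 0.475 -0.079  0.012]
  wrist [333 153] 198.0
  wrist [310 146] 178.0
[147, 171, 176, 181, 177, 180, 175, 178, 128, 192, 198, 198, 199, 199, 182, 179, 178, 179, 174, 154, 119]
[175, 176, 176, 177, 177, 174, 164, 198, 198, 198, 198, 197, 178, 179, 178, 179, 179, 179, 178, 180, 181]
 side [287 247] [[190, 193, 173, 188, 189, 186, 190, 185, 186, 184, 184, 187, 184], [135, 131, 136, 188, 184, 187, 190, 177, 142, 135, 185, 186, 182], [112, 115, 137, 191, 184, 153, 122, 104, 99, 131, 136, 183, 189], [111, 122, 127, 145, 101, 137, 182, 146, 158, 169, 120, 139, 191], [120, 119, 109, 104, 135, 220, 226, 188, 209, 209, 165, 106, 143], [108, 120, 122, 165, 163, 156, 170, 155, 211, 214, 200, 157, 109], [119, 119, 135, 205, 183, 114, 113, 152, 210, 210, 209, 199, 154], [128, 117, 139, 209, 198, 138, 130, 174, 214, 213, 210, 201, 152], [134, 117, 132, 209, 205, 195, 188, 208, 202, 195, 162, 129, 120], [154, 142, 169, 206, 208, 208, 19
[... 486 characters left out ...]
87, 58, 40, 43, 45, 37, 33, 46, 125, 180, 190, 188], [179, 151, 58, 43, 34, 41, 44, 36, 62, 48, 137, 185, 191], [126, 112, 51, 35, 38, 40, 80, 119, 138, 114, 56, 138, 189], [119, 120, 52, 51, 101, 157, 196, 167, 181, 150, 97, 59, 153], [121, 114, 103, 145, 164, 225, 226, 215, 206, 189, 162, 80, 62], [115, 117, 154, 176, 170, 171, 216, 162, 206, 209, 176, 149, 68], [121, 117, 194, 210, 182, 115, 131, 118, 206, 208, 206, 167, 141], [124, 120, 201, 205, 185, 117, 119, 129, 206, 209, 209, 211, 164], [121, 119, 203, 209, 206, 171, 142, 184, 210, 209, 210, 204, 168], [117, 116, 203, 205, 209, 206, 202, 210, 205, 198, 174, 141, 121], [119, 144, 202, 206, 204, 210, 210, 204, 168, 133, 117, 103, 83]]
```

```bash
python3 -c "
from rig import workorder;print(workorder.job_done())"
```

```text
the job is handed in; nothing more can be done
None
```

I handed the job in: carriers 1 and 3 (bay 2 was empty) lie flat on the mat, each with a reference block in its well, by my last camera and force readings (no verdict was returned).

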